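# Angle the cover board into the charger box

## Robot

A 6-joint arm with a two-finger parallel gripper is mounted at the origin on a cart in front of the work surface, level with it; the furniture and walls round the work are solid. World frame = base frame: x ahead of the robot, y to its left, z up, the work surface at z = 0. Lengths are in m, angles in rad, forces in N, time in s.
With the tool pointing down it reaches from about 0.35 to 0.975 m from the base axis. Payload 7.1 kg.
Tool frame: the origin (TCP) lies at the very end of the fingers, on their centre line; the grasp point (between the pads) lies 19 mm behind it; z points along the fingers, y is the line along which they close (so a half turn about z gives the same grasp; the last joint's range is limited). The gripper opens to 88 mm and grips with 3 to 60 N. Pads are 20 mm wide; open, the fingers measure 115 mm over their backs; the gripper's body (75 mm by 178 mm) begins 61 mm behind the grasp point.
Start: joints at [-0.019, 0.423, 1.63, -0, 1.089, -0.019], TCP at [0.625, 0, 0.189] pointing down, gripper open.
Joint ranges: [-3, 3], [-0.9, 2.11], [0.09, 2.58], [-1.31, 4.45], [0.11, 2.69], [-2.54, 2.54]. Speed limits (rad/s): [2.39, 2.39, 3.01, 3.14, 3.14, 3.14].

## Interface

Orientations are given as a unit quaternion [x, y, z, w].
In Python, from cell import monitor, vision, env gives the robot as it stands.
- The arm moves only by the tool play_rows, never from a script. Its argument "targets" is a list of rows, each an object of numbers: "tx", "ty", "tz": the shift along the tool's x, y, z in units of 25 mm (1.0 is 25 mm); "rx", "ry", "rz": the turn, a rotation vector about the tool's x, y, z in degrees. In form: [{"tx": .., "ty": .., "tz": .., "rx": .., "ry": .., "rz": ..}, ...]. A call has exactly 8 rows; each row is the pose to reach, as a shift and turn from the pose commanded when the call began, along the tool's axes at that moment; what a row does not reach only later rows make up. A row lasts 1/12 s, in which the tool goes at most 41.7 mm and 7.16 degrees, less where a joint would pass 70% of its speed; a pose out of reach is approached as far as the arm can. A call with a gripper value outside its range is refused whole. "jaw" is the finger opening in mm, from 0 to 87.8, set as the call begins (left out, the last holds). The fingers move at their own pace and stop on an object; the grip force is fixed at half the most. Time passes only in rows, so rows that repeat a pose let the fingers close, or fill a call up. It gives the time, the measured TCP pose, the force, the opening and the grip force at its end, in the units of the state.
- monitor.get_obs(): the state, without advancing time (a new reading comes with each control period).
- vision.get_image(name): name is "scene" or "side" or "wrist"; returns (picture, depth): 384x512x3 uint8, blue, green, red; 384x512 float32, m along the optical axis (not along the pixel's ray), 0 where there is no reading.
- vision.calibration(name): a dict with "K" (3x3 intrinsics, pixels), "origin" and "rotation" of the camera in the world; the wrist camera has in their place "hand_eye" (4x4, takes a point from camera to tool coordinates, whose origin is the TCP and whose axes are the flange's). Camera axes: x right, y up, looking along -z (the intrinsics and any distortion apply to the point x, -y, -z); pixel columns grow to the right and rows downward; lengths in m; the calibration is good to about 2 mm. A picture is of the moment at which its call begins: read the wrist's pose just before it. calibration takes no time and is no camera call.
- env.hand_in(): hands the job in; it is judged then, once.
The state is a dict: "time": time; "joint_pos": joint angles; "joint_vel": joint speeds; "joint_torque": joint torques, N m; "ee_pos": TCP position; "orientation": TCP orientation; "contact_force": force on the tool from outside, world axes, zero at the start; "wrist_torque": the same for the moment, N m; "finger_gap": opening from 0.0 (shut) to 1.0 (fully open); "grasp_force": force on a finger pad.
Only numpy, scipy, OpenCV 4.12 (cv2) and the standard library are available. Lean on these libraries where they do the work, as an engineer would, in place of code of your own. Each camera call takes 0.05 s, during which the arm holds its last target. There are 200 camera calls.

## Task

Close the charger box with its cover board: pick the board up by its grip bar, hold it at a slant and feed its tongue under the lip of the box's groove rail. Then, still holding the bar and pushing gently inwards against the rubber seal in the groove, lower the near edge until the board lies flat on the box, locked behind the rail's ridge and centred sideways. Be gentle and never force the wooden joint, and leave the things round about where they are.

Things in the scene. Friction and masses are not known exactly. Their poses are not given: they have to be found in the camera images.
- cover_board: Loose plain wooden board, 110 mm (its x) by 150 mm (y), 12 mm thick, 0.15 to 0.31 kg, lies right way up. Origin: centre of the plank's underside, z up. The edge at x = 55 mm is the shoulder, with the tongue before it. Under it a recess for the rail's ridge runs along y from x = 38.5 to 49 mm, 5.5 mm deep, open at the ends.
- grip_bar (a point): Middle of the dark wooden grip bar on the board, at x = 0, y = 0, z = 34 mm in the board's frame; axes as the board's. The bar is 14 mm thick in x, 80 mm long in y and stands from z = 12 (board top) to 42 mm. Grasp it from above, fingers closing along the board's x.
- tongue_tip (a point): Middle of the tongue's rounded tip, at x = 65, y = 0, z = 2.5 mm in the board's frame; axes as the board's. The tongue is 5 mm thick (z = 0 to 5 mm), sticks out from x = 55 to 65 mm and is as wide as the board.
- board_near_edge (a point): middle of the lower edge of the board that is farthest from the tongue, x = -55, y = 0, z = 0 mm in the board's frame; axes as the board's
- charger_box: Low open wooden box, 170 by 170 mm, fixed to the desk, a white power strip inside. Origin: centre of its underside, z up; +x points from the open side to the groove rail, which is 160 mm long in y. A bearer at the -x end (x = -85 to -45 mm) will carry the board's near edge; its top is the seat plane, z = 36 mm. The side walls are 8 mm lower.
- seat_point (a point): Nominal foot of the rail's lip edge, on the seat plane: x = 46, y = 0, z = 36 mm in the box's frame; axes as the box's. u is x from here, h is height over the seat plane, mm. Rail section: groove floor h = 0 from u = -14 to 16 (end wall); ridge u = -14 to -10, h = 0 to 4; lip from u = 0 rearwards, h = 7 to 12. The real rail is offset: see lip_edge.
- lip_edge (a point): Nominal top of the lip's edge (u = 0, h = 12), axes as the box's. The rail sits in slotted screws: its whole section stands up to 10 mm either way along u from nominal. The points do not show this: feel for it, e.g. tongue tip against the lip's edge. The rail gives only over 60 N, but all contacts of board and box added up may never pass 25 N: keep the force at the wrist under about 10 N.
- ridge_top (a point): Nominal middle of the ridge's top (u = -12, h = 4; offset with the rail); axes as the box's. The tongue goes in neither flat nor from straight above, but at a slant of 0.3 to 0.5 rad, near edge high: tip into the 10 mm gap between ridge and lip, on under the lip and against the seal. The shoulder meets the lip until the board comes down; the last 2 to 4 mm inwards come as it is lowered.
- bearer_top (a point): Middle of the bearer's top, x = -65, y = 0, z = 36 mm in the box's frame; axes as the box's. Home, the board's underside is on the seat plane, its near edge on this bearer, ridge in the recess, shoulder 0 to 4 mm short of the lip edge (the seal pushes it back till the ridge holds it); board origin at u = -55 to -59 plus rail offset, top flush with the lip, board centred in y.
- eraser: small eraser in a blue sleeve, 58 x 23 x 12 mm, loose; leave alone
- binder_clip: black binder clip, 49 x 32 x 18 mm, loose; leave alone
- stapler: red desk stapler, 150 x 38 x 46 mm, loose; leave alone
- mug: orange mug, 101 mm high, loose; leave alone
- seal_face (a point): Nominal middle of the rubber seal's free face in the groove (u = 2, h = 3.5; offset with the rail); axes as the box's. A springy strip, it pushes the tongue outwards with 0.8 N for each mm that the tip is pressed in (up to 9.5 mm). The tip must be held 4 to 8 mm into it (about 3 to 6.5 N) while the board is lowered, or the tongue lands on top of the ridge and the board does not lie flat.

How it is judged:
On the way, in this order (a step that is already met when the one before it is completed fails the run):
1. the tongue is in the joint while the board is held at a slant: tip less than 7 mm above the seat plane and no more than 9 mm short of the nominal lip edge, board tilted more than 0.17 rad (x of tongue_tip in the frame of seat_point above -0.009 m and z of tongue_tip in the frame of seat_point between -0.002 and 0.007 m and angle between cover_board's own z axis and vertical above 0.17 rad and contact force between the fingers and cover_board above 0.5 N), for 0.1 s.
2. the board has been lowered flat (within 0.03 rad) with the fingers still holding it (angle between cover_board's own z axis and vertical below 0.03 rad and z of tongue_tip in the frame of seat_point below 0.005 m and z of board_near_edge in the frame of seat_point below 0.004 m and contact force between the fingers and cover_board above 0.5 N), for 0.1 s.
At the end, for the whole second after the job is handed in: The board lies locked in the joint, flat within 0.02 rad, tongue and near edge down on the seat plane within 2 mm, tongue under the lip and behind the ridge, centred sideways within 8 mm and square to the box within 0.05 rad, at rest and released (angle between cover_board's own z axis and vertical below 0.02 rad and z of tongue_tip in the frame of seat_point between 0.0005 and 0.0042 m and z of board_near_edge in the frame of seat_point between -0.002 and 0.002 m and x of tongue_tip in the frame of seat_point between -0.0055 and 0.0215 m and y of tongue_tip in the frame of seat_point between -0.008 and 0.008 m and angle between the x axis of cover_board and the x axis of charger_box, either way round below 0.05 rad and linear speed of cover_board below 0.01 m/s); the robot touches nothing.
It fails at once if the board's contacts with the box and its rail, added up, pass 25 N (contact force between cover_board and charger_box above 25 N).
It fails at once if a bystander is moved more than 3 cm (distance of any of eraser, binder_clip, stapler, mug from where it was at the start of the episode above 0.03 m).
It also fails if it takes over 61 s, if anything falls off the work surface, if the arm or the gripper's body presses on something with over 40 N, if the wrist force passes 120 N, or if a joint passes its speed limit or range.

## Working session

There is one attempt and no reset: what is moved stays moved. The work goes in short steps, Python scripts to look and compute and a tool call to move; the robot and the scene stay as the last step left them, time stands still between calls to the robot, and variables do not carry over. Pictures are saved under pics/ and viewed, at most 10 in all, crops included, and the job is handed in when it is done.

Besides the shell and the picture viewer there is one more tool, called as name(argument=value, ...), one argument or row to a line, values as JSON. play_rows: Moves the arm, as the interface text tells. Its arguments: {"type":"object","properties":{"targets":{"type":"array"},"jaw":{"type":"number"}},"required":["targets"]}

```bash
mkdir -p pics; ls
python3 - <<'E'
from cell import monitor, vision, env
import cv2, numpy as np
o=monitor.get_obs(); print(o)
for n in ("scene","side"):
    p,d=vision.get_image(n); cv2.imwrite(f"pics/{n}0.png",p); np.save(f"pics/{n}0.npy",d); print(n,vision.calibration(n))
print(vision.calibration("wrist"))
E
```

```text
pics
{'time': 0.0, 'joint_pos': array([-1.90268622e-02,  4.23816555e-01,  1.63062981e+00, -1.56780348e-05,
        1.08863575e+00, -1.90064258e-02]), 'joint_vel': array([ 0.00158975,  0.00080954,  0.0005734 , -0.00062505,  0.00010325,
        0.00057228]), 'joint_torque': array([ 1.28069914e-03, -5.44622147e+01, -2.73670936e+01,  6.42951974e-02,
        2.27214623e-02, -1.51321510e-04]), 'ee_pos': array([6.24418331e-01, 1.52357011e-05, 1.88740559e-01]), 'orientation': array([ 7.07111237e-01,  7.07101934e-01, -5.21494708e-04, -5.31705327e-04]), 'contact_force': array([ 0.02167393,  0.53206251, -0.26858992]), 'wrist_torque': array([ 0.05476581,  0.02053917, -0.06678635]), 'grasp_force': 0.0, 'finger_gap': 1.0055544682208584}
scene {'K': array([[486.06341343,   0.        , 263.47994943],
       [  0.        , 486.06341343, 194.48636766],
       [  0.        ,   0.        ,   1.        ]]), 'origin': array([0.15878081, 0.86357068, 0.81357616]), 'rotation': array([-0.09079867,  0.41240113,  0.87972602, -0.21854756])}
side {'K': array([[371.94284175,   0.        , 258.25034156],
       [  0.        , 371.94284175, 189.43466732],
       [  0.        ,   0.        ,   1.        ]]), 'origin': array([ 0.3300522 , -0.66198577,  0.55793469]), 'rotation': array([ 0.46845186, -0.06571316, -0.14478304,  0.86906415])}
{'K': array([[282.24924252,   0.        , 255.54913287],
       [  0.        , 282.24924252, 191.13545037],
       [  0.        ,   0.        ,   1.        ]]), 'hand_eye': array([[ 2.21710352e-05,  9.52495996e-01,  3.04551106e-01,
         8.36593132e-02],
       [ 9.99999767e-01,  1.86822912e-04, -6.57095317e-04,
         1.54630256e-03],
       [-6.82777783e-04,  3.04551050e-01, -9.52495770e-01,
        -1.95069635e-01],
       [ 0.00000000e+00,  0.00000000e+00,  0.00000000e+00,
         1.00000000e+00]])}
```

View pics/scene0.png

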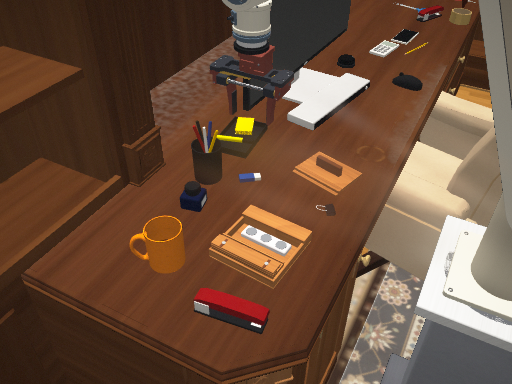

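View pics/side0.png

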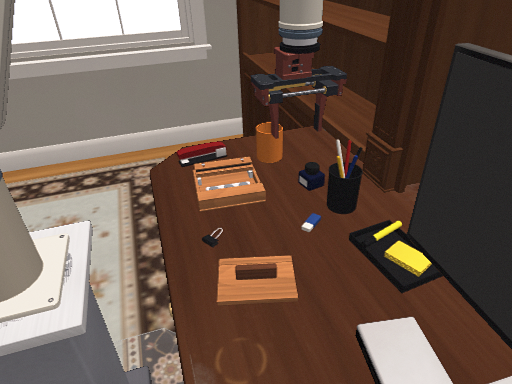

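Scene: the box is around (262,245), with the rail with two screws on its camera side (~(245,255)). The board is at (327,173) with its dark bar, the clip at (325,209), eraser (250,177), mug (163,245) and stapler (232,308). Side: board at (257,280), box at (228,183). I'll enlarge the box and board next.

```bash
cat > h.py <<'E'
import numpy as np, cv2
from scipy.spatial.transform import Rotation as R
from cell import monitor, vision, env
def cam(n):
    c=vision.calibration(n)
    if n=="wrist":
        o=monitor.get_obs(); H=c["hand_eye"]; Rt=R.from_quat(o["orientation"]).as_matrix()
        return c["K"],Rt@H[:3,3]+o["ee_pos"],Rt@H[:3,:3]
    return c["K"],c["origin"],R.from_quat(c["rotation"]).as_matrix()
def cloud(C,d):
    K,t,M=C; v,u=np.mgrid[:d.shape[0],:d.shape[1]]
    P=np.stack([(u-K[0,2])/K[0,0]*d,-(v-K[1,2])/K[1,1]*d,-d],-1)
    return P@M.T+t
def pix_at_z(C,u,v,z):
    K,t,M=C; r=M@np.array([(u-K[0,2])/K[0,0],-(v-K[1,2])/K[1,1],-1]); return t+r*(z-t[2])/r[2]
def proj(C,p):
    K,t,M=C; q=M.T@(np.array(p)-t); return K[0,0]*q[0]/-q[2]+K[0,2],-K[1,1]*q[1]/-q[2]+K[1,2]
def pose(): 
    o=monitor.get_obs(); return o["ee_pos"],R.from_quat(o["orientation"])
E
python3 - <<'E'
from h import *
def crop(f,r,s):
    i=cv2.imread(f)[r[1]:r[3],r[0]:r[2]]; return cv2.resize(i,None,fx=s,fy=s,interpolation=cv2.INTER_CUBIC)
a=crop("pics/scene0.png",(200,140,370,290),4)
b=crop("pics/side0.png",(180,145,310,310),3.6)
cv2.imwrite("pics/c1.png",a);cv2.imwrite("pics/c2.png",b);print(a.shape,b.shape)
for n,pts in (("scene",[(327,162),(300,172),(235,245),(262,245),(257,178),(325,209)]),("side",[(257,268),(235,290),(230,185),(257,285)])):
    P=cloud(cam(n),np.load(f"pics/{n}0.npy"))
    for u,v in pts: print(n,u,v,P[v,u].round(4))
E
```

```text
(600, 680, 3) (594, 468, 3)
scene 327 162 [ 0.4794 -0.1632  0.0411]
scene 300 172 [ 0.5417 -0.1303  0.0063]
scene 235 245 [0.5396 0.2283 0.0473]
scene 262 245 [0.5039 0.1679 0.01  ]
scene 257 178 [ 0.629  -0.0434  0.012 ]
scene 325 209 [ 0.4263 -0.0272  0.0007]
side 257 268 [ 0.4763 -0.1758  0.0421]
side 235 290 [ 0.4279 -0.1875  0.0116]
side 230 185 [0.5092 0.159  0.0198]
side 257 285 [ 0.4712 -0.1892  0.0112]
```

View pics/c1.png

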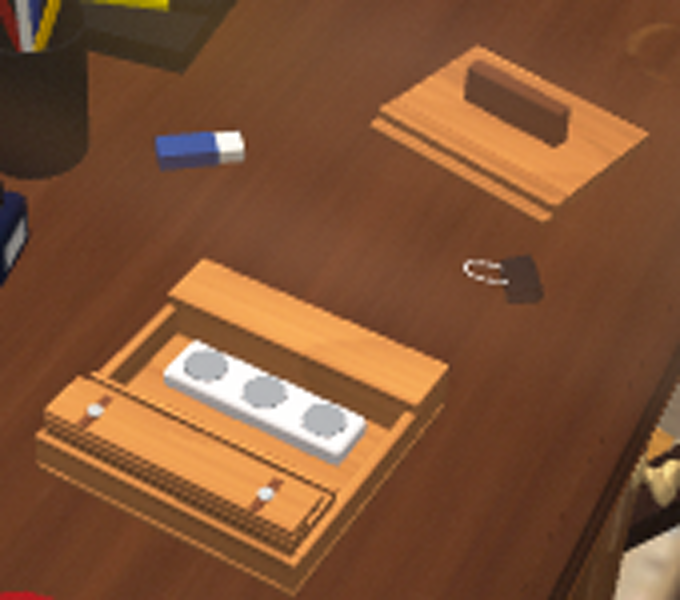

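View pics/c2.png

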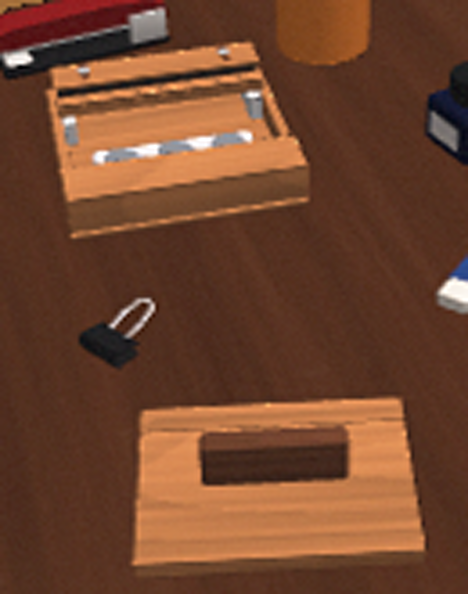

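The crops show the tongue on the camera/box side (+y), the bar parallel to it, and the rail on the far +y side of the box. The tongue and the rail therefore point the same way. Next I fit poses from depth.

Run:
```python
from h import *
def rect(Q):
    (c,s,a)=cv2.minAreaRect((Q*1000).astype(np.float32)); return np.round(c,1),np.round(s,1),round(a,2),len(Q)
for n in ("scene","side"):
    P=cloud(cam(n),np.load(f"pics/{n}0.npy")).reshape(-1,3)
    x,y,z=P.T
    B=(x>.36)&(x<.6)&(y>-.29)&(y<-.08)
    T=(abs(x-.475)<.05)&(abs(y+.17)<.05)
    print(n,"table z",np.median(z[(abs(x-.55)<.02)&(abs(y+.02)<.03)]).round(4))
    for nm,m in (("plank",B&(z>.0085)&(z<.0155)),("tongue+",B&(z>.003)&(z<.0155)),("bar",T&(z>.037)&(z<.046))): print(nm,rect(P[m,:2]),z[m].mean().round(4))
    X=(x>.37)&(x<.65)&(y>.04)&(y<.29)
    near=X&(abs(z-.036)<.003); rail=X&(abs(z-.048)<.003)
    yb=near&(y<.16); print("bearer",rect(P[yb,:2]),z[yb].mean().round(4)); print("rail",rect(P[rail,:2]),z[rail].mean().round(4))
    m=X&(z>.006)&(z<.055); print("box all",rect(P[m,:2]))
```

```text
scene table z 0.2756
plank (array([ 475.1, -165.3]), array([119.5, 153. ]), 74.28, 1056) 0.0124
tongue+ (array([ 479.8, -185.6]), array([239.7, 207.9]), 0.08, 1455) 0.0103
bar (array([ 476.4, -168.1]), array([19.9, 81.1]), 72.49, 121) 0.0412
bearer (array([497.8, 109.5]), array([ 43.1, 169.3]), 84.88, 840) 0.0365
rail (array([534.4, 242. ]), array([211.1,  65.6]), 7.62, 819) 0.0486
box all (array([531.5, 190.4]), array([213.8, 224.8]), 85.39, 4819)
side table z 0.3147
plank (array([ 475.8, -169.7]), array([113. , 150.5]), 74.48, 2738) 0.0123
tongue+ (array([ 482.1, -187.6]), array([201.1, 235.8]), 88.82, 2959) 0.0118
bar (array([ 475. , -170.7]), array([16.2, 79.1]), 72.87, 270) 0.0414
bearer (array([498.8, 105.9]), array([ 43.2, 169.7]), 85.12, 637) 0.0361
rail (array([540.6, 240.4]), array([222.2,  66.7]), 8.56, 385) 0.048
box all (array([531.9, 189.5]), array([217.4, 221.3]), 85.02, 2791)
```

Run:
```python
from h import *
C=cam("wrist"); p,d=vision.get_image("wrist"); cv2.imwrite("pics/w0.png",p); np.save("pics/w0.npy",d)
np.savez("pics/w0c.npz",*C)
P=cloud(C,d).reshape(-1,3); x,y,z=P.T
def rect(Q):
    (c,s,a)=cv2.minAreaRect((Q*1000).astype(np.float32)); return np.round(c,1),np.round(s,1),round(a,2),len(Q)
B=(x>.36)&(x<.6)&(y>-.29)&(y<-.08);T=(abs(x-.475)<.05)&(abs(y+.17)<.05)
for nm,m in (("plank",B&(z>.0085)&(z<.0155)),("bar",T&(z>.037)&(z<.046)),("bearer",(x>.38)&(x<.62)&(y>.06)&(y<.15)&(abs(z-.036)<.003))): print(nm,rect(P[m,:2]),z[m].mean())
# rail front edge etc. in box frame, all cams
a=np.deg2rad(85.0);o=np.array([.504,.17245]);ex=np.array([np.cos(a),np.sin(a)]);ey=np.array([-ex[1],ex[0]])
for n in ("scene","side","wrist"):
    D=d if n=="wrist" else np.load(f"pics/{n}0.npy"); Q=cloud(C if n=="wrist" else cam(n),D).reshape(-1,3)
    bx=(Q[:,:2]-o)@ex*1000; by=(Q[:,:2]-o)@ey*1000; h=Q[:,2]*1000-36
    for nm,hh,lo,hi in (("rail",12,20,100),("bearer",0,-100,-30)):
        m=(abs(h-hh)<2.5)&(bx>lo)&(bx<hi)
        r=[(b,np.percentile(bx[m&(abs(by-b)<8)],[1,99]).round(1)) for b in range(-70,71,35) if (m&(abs(by-b)<8)).sum()>8]
        s=m&(bx<80); print(n,nm,r,"y ext",np.percentile(by[s],[.5,99.5]).round(1) if s.any() else None, h[m].mean().round(1) if m.any() else None)
    m=(Q[:,2]>.085)&(Q[:,2]<.101)&(abs(by)<150)&(bx>20)&(bx<250); print("mug box xy", bx[m].min() if m.any() else None,np.percentile(by[m],[1,99]) if m.any() else None)
```

```text
plank (array([ 478.7, -162. ]), array([ 95. , 150.2]), 74.35, 2733) 0.01188315401111686
bar (array([ 477.3, -170.7]), array([15. , 78.1]), 75.33, 75) 0.041114876786253786
bearer (array([499.9, 107. ]), array([ 40., 170.]), 84.99, 5435) 0.035802704244514344
scene rail [(-70, array([50.4, 82.2])), (-35, array([51.2, 83. ])), (0, array([50.6, 82.9])), (35, array([51.3, 82.4])), (70, array([50.1, 83. ]))] y ext [-685.1   79.4] 12.5
scene bearer [(-70, array([-83.5, -43.7])), (-35, array([-83.4, -42.5])), (0, array([-84.1, -43.4])), (35, array([-83.4, -42.9])), (70, array([-82.9, -43.7]))] y ext [-392.5   84.5] 0.4
mug box xy 105.62738540459952 [-149.44263705 -114.27703717]
side rail [(-70, array([49.7, 78.4])), (-35, array([47. , 77.8])), (0, array([47.9, 80.3])), (35, array([45.1, 80.7])), (70, array([48.6, 80.8]))] y ext [-79.2  78.5] 12.0
side bearer [(-70, array([-84.8, -46.6])), (-35, array([-87. , -46.5])), (0, array([-85.7, -47.8])), (35, array([-87., -47.])), (70, array([-86.2, -46.4]))] y ext [-393.1   83.3] 0.1
mug box xy 99.38856257282897 [-149.10585811 -115.41426466]
wrist rail [] y ext None None
wrist bearer [(-70, array([-84.9, -46.3])), (-35, array([-85.2, -46.3])), (0, array([-85.2, -46.4])), (35, array([-85.1, -46.5])), (70, array([-84.9, -46.3]))] y ext [-394.1   81.5] -0.1
mug box xy None None
```

View pics/w0.png

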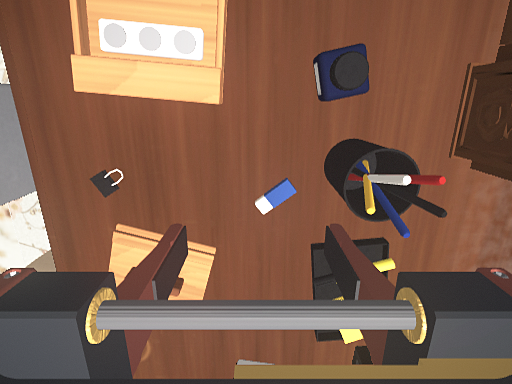

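The wrist picture shows the bearer at (150,75), the board at (165,265) and the clip at (107,180). The bearer fit of 40.0 x 170.0 mm is exact, at 84.99°. The bar is at about (0.4773, -0.1703) with board yaw 74.4°. The rail offset looks like +3 mm. I move to the hover pose above the bar.

play_rows(
  targets=[
    {"tx":-0.6,"ty":-0.5,"tz":0,"rx":0,"ry":0,"rz":-7},
    {"tx":-1.5,"ty":-1.3,"tz":0.4,"rx":0,"ry":0,"rz":-14},
    {"tx":-2.6,"ty":-2.2,"tz":0.9,"rx":0,"ry":0,"rz":-21},
    {"tx":-3.7,"ty":-3.2,"tz":1.5,"rx":0,"ry":0,"rz":-28},
    {"tx":-4.8,"ty":-4.1,"tz":2.1,"rx":0,"ry":0,"rz":-35},
    {"tx":-5.7,"ty":-4.9,"tz":2.7,"rx":0,"ry":0,"rz":-42},
    {"tx":-6.4,"ty":-5.5,"tz":3.2,"rx":0,"ry":0,"rz":-49},
    {"tx":-6.81,"ty":-5.88,"tz":3.5,"rx":0,"ry":0,"rz":-56},
  ],
  jaw=87,
)

```text
time: 0.82
ee_pos: [0.4752, -0.1714, 0.1005]
orientation: [0.29, 0.957, -0.0, -0.001]
contact_force: [-0.5, 0.2, 0.3]
finger_gap: 0.992
grasp_force: 0.0
```

play_rows(
  targets=[
    {"tx":0,"ty":0,"tz":0,"rx":0,"ry":0,"rz":-7},
    {"tx":0,"ty":0,"tz":0,"rx":0,"ry":0,"rz":-13},
    {"tx":0,"ty":0,"tz":0,"rx":0,"ry":0,"rz":-18.4},
    {"tx":0,"ty":0,"tz":0,"rx":0,"ry":0,"rz":-18.4},
    {"tx":0,"ty":0,"tz":0,"rx":0,"ry":0,"rz":-18.4},
    {"tx":0,"ty":0,"tz":0,"rx":0,"ry":0,"rz":-18.4},
    {"tx":0,"ty":0,"tz":0,"rx":0,"ry":0,"rz":-18.4},
    {"tx":0,"ty":0,"tz":0,"rx":0,"ry":0,"rz":-18.4},
  ],
)

```text
time: 1.48
ee_pos: [0.478, -0.1701, 0.102]
orientation: [0.136, 0.991, 0.0, -0.0]
contact_force: [-0.2, 0.2, -0.5]
finger_gap: 0.99
grasp_force: 0.0
```

Run:
```python
from h import *
C=cam("wrist"); p,d=vision.get_image("wrist"); cv2.imwrite("pics/w1.png",p)
P=cloud(C,d).reshape(-1,3); x,y,z=P.T
def rect(Q):
    (c,s,a)=cv2.minAreaRect((Q*1000).astype(np.float32)); return np.round(c,1),np.round(s,1),round(a,2),len(Q)
B=(x>.36)&(x<.6)&(y>-.29)&(y<-.08);T=(abs(x-.475)<.05)&(abs(y+.17)<.05)
for nm,m in (("plank",B&(z>.0085)&(z<.0155)),("bar",T&(z>.037)&(z<.046))): print(nm,rect(P[m,:2]),z[m].mean())
e,r=pose(); print(e,r.as_matrix().round(4).tolist())
t=(np.array([.4773,-.1703,.016])-e); print("tool delta/25mm",(r.inv().apply(t)/.025).round(3))
```

```text
plank (array([ 476.8, -169.8]), array([110.3, 149.2]), 74.34, 13288) 0.01197444774793867
bar (array([ 476. , -169.2]), array([13.3, 78.5]), 73.93, 1140) 0.04162646502457179
[ 0.47801165 -0.1701284   0.10197884] [[-0.963, 0.2697, 0.0], [0.2697, 0.963, 0.0], [-0.0, 0.0, -1.0]]
tool delta/25mm [ 0.026 -0.014  3.439]
```

View pics/w1.png

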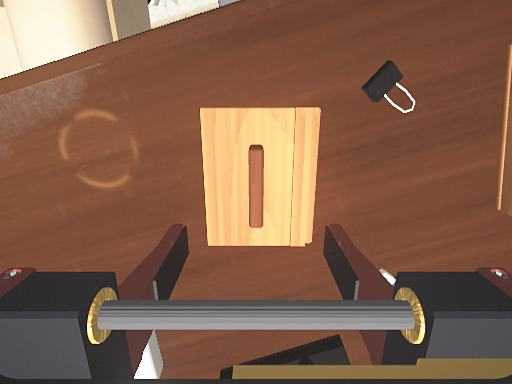

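The board is square to the fingers, with the bar at cols 249–263 and the tongue on the right. The offset is under 1.3 mm, so I descend and grasp.

play_rows(
  targets=[
    {"tx":0.05,"ty":0,"tz":0.7,"rx":0,"ry":0,"rz":0},
    {"tx":0.05,"ty":0,"tz":1.5,"rx":0,"ry":0,"rz":0},
    {"tx":0.05,"ty":0,"tz":2.2,"rx":0,"ry":0,"rz":0},
    {"tx":0.05,"ty":0,"tz":2.8,"rx":0,"ry":0,"rz":0},
    {"tx":0.05,"ty":0,"tz":3.2,"rx":0,"ry":0,"rz":0},
    {"tx":0.05,"ty":0,"tz":3.42,"rx":0,"ry":0,"rz":0},
    {"tx":0.05,"ty":0,"tz":3.42,"rx":0,"ry":0,"rz":0},
    {"tx":0.05,"ty":0,"tz":3.42,"rx":0,"ry":0,"rz":0},
  ],
)

```text
time: 2.2
ee_pos: [0.477, -0.1699, 0.0166]
orientation: [0.136, 0.991, -0.0, -0.0]
contact_force: [-0.7, 0.5, 0.7]
finger_gap: 0.989
grasp_force: 0.0
```

play_rows(
  targets=[
    {"tx":0,"ty":0,"tz":0,"rx":0,"ry":0,"rz":0},
    {"tx":0,"ty":0,"tz":0,"rx":0,"ry":0,"rz":0},
    {"tx":0,"ty":0,"tz":0,"rx":0,"ry":0,"rz":0},
    {"tx":0,"ty":0,"tz":0,"rx":0,"ry":0,"rz":0},
    {"tx":0,"ty":0,"tz":0,"rx":0,"ry":0,"rz":0},
    {"tx":0,"ty":0,"tz":0,"rx":0,"ry":0,"rz":0},
    {"tx":0,"ty":0,"tz":0,"rx":0,"ry":0,"rz":0},
    {"tx":0,"ty":0,"tz":0,"rx":0,"ry":0,"rz":0},
  ],
  jaw=5,
)

```text
time: 2.87
ee_pos: [0.4768, -0.1699, 0.0165]
orientation: [0.136, 0.991, 0.0, -0.0]
contact_force: [-0.6, -0.8, 0.1]
finger_gap: 0.428
grasp_force: 0.0
```

play_rows(
  targets=[
    {"tx":0,"ty":0,"tz":0,"rx":0,"ry":0,"rz":0},
    {"tx":0,"ty":0,"tz":0,"rx":0,"ry":0,"rz":0},
    {"tx":0,"ty":0,"tz":0,"rx":0,"ry":0,"rz":0},
    {"tx":0,"ty":0,"tz":0,"rx":0,"ry":0,"rz":0},
    {"tx":0,"ty":0,"tz":0,"rx":0,"ry":0,"rz":0},
    {"tx":0,"ty":0,"tz":0,"rx":0,"ry":0,"rz":0},
    {"tx":0,"ty":0,"tz":0,"rx":0,"ry":0,"rz":0},
    {"tx":0,"ty":0,"tz":0,"rx":0,"ry":0,"rz":0},
  ],
)

```text
time: 3.53
ee_pos: [0.4768, -0.1699, 0.0165]
orientation: [0.136, 0.991, 0.0, -0.0]
contact_force: [0.2, 1.0, 0.1]
finger_gap: 0.059
grasp_force: 0.0
```

play_rows(
  targets=[
    {"tx":0,"ty":0,"tz":-0.3,"rx":0,"ry":0,"rz":0},
    {"tx":0,"ty":0,"tz":-0.9,"rx":0,"ry":0,"rz":0},
    {"tx":0,"ty":0,"tz":-1.6,"rx":0,"ry":0,"rz":0},
    {"tx":0,"ty":0,"tz":-2.4,"rx":0,"ry":0,"rz":0},
    {"tx":0,"ty":0,"tz":-3.1,"rx":0,"ry":0,"rz":0},
    {"tx":0,"ty":0,"tz":-3.7,"rx":0,"ry":0,"rz":0},
    {"tx":0,"ty":0,"tz":-4.0,"rx":0,"ry":0,"rz":0},
    {"tx":0,"ty":0,"tz":-4.0,"rx":0,"ry":0,"rz":0},
  ],
)

```text
time: 4.2
ee_pos: [0.478, -0.1703, 0.1184]
orientation: [0.136, 0.991, -0.0, 0.002]
contact_force: [-0.0, -0.1, 0.4]
finger_gap: 0.057
grasp_force: 0.0
```

The fingers shut to 5 mm without gripping. I look before moving again.

Run:
```python
from h import *
C=cam("wrist"); p,d=vision.get_image("wrist"); s,ds=vision.get_image("side"); 
print(monitor.get_obs())
cv2.imwrite("pics/c3.png",np.hstack([cv2.resize(p,(400,300)),cv2.resize(s[150:330,160:400],(400,300))]))
P=cloud(C,d).reshape(-1,3); x,y,z=P.T
B=(x>.36)&(x<.6)&(y>-.29)&(y<-.08)
for lo,hi in ((.0085,.0155),(.037,.046)):
    m=B&(z>lo)&(z<hi); print(cv2.minAreaRect((P[m,:2]*1000).astype(np.float32)))
```

```text
{'time': 4.3, 'joint_pos': array([-3.65841331e-01,  3.55547376e-01,  1.94493639e+00, -1.75587665e-05,
        8.40917126e-01, -1.66431039e+00]), 'joint_vel': array([-0.00028713,  0.02211431,  0.01063608,  0.00014591, -0.0022965 ,
        0.00129132]), 'joint_torque': array([ 4.22556273e-03, -4.55869997e+01, -2.21188706e+01, -1.65274384e-02,
        8.58519925e-02, -2.00493582e-04]), 'ee_pos': array([ 0.47663419, -0.16985364,  0.11641823]), 'orientation': array([ 1.35737469e-01,  9.90744836e-01, -2.81997593e-05,  9.18714273e-05]), 'contact_force': array([-0.14574391, -0.27012973,  0.4087729 ]), 'wrist_torque': array([ 0.06941434, -0.05350156,  0.07093672]), 'grasp_force': 0.0, 'finger_gap': 0.052142598205959394}
((476.6961364746094, -169.75900268554688), (110.30976104736328, 149.4322509765625), 74.36373138427734)
((476.2730407714844, -169.71340942382812), (13.836042404174805, 79.24726867675781), 73.90118408203125)
```

View pics/c3.png

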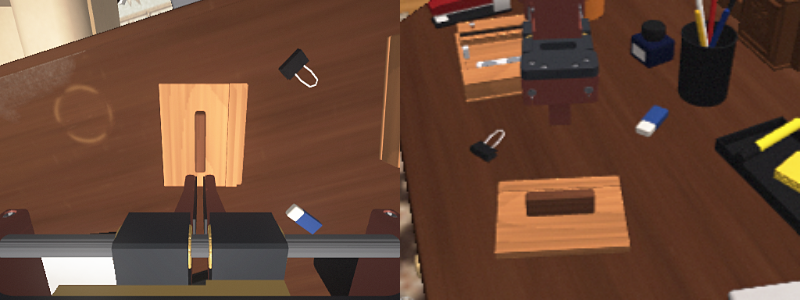

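Run:
```python
from h import *
C=cam("side"); print("side TCP proj",proj(C,[.4766,-.1699,.1164]), "bar",proj(C,[.4766,-.1699,.042]))
s,d=vision.get_image("side"); P=cloud(C,d)
for u,v in ((256,205),(256,213),(256,218),(256,222),(256,226)): print(u,v,P[v,u].round(4))
W=cam("wrist"); p,dw=vision.get_image("wrist"); Q=cloud(W,dw)
print("wrist TCP proj",proj(W,[.4766,-.1699,.1164]))
for u,v in ((245,215),(245,222),(245,230),(268,215),(268,222),(268,230),(245,250)): print(u,v,Q[v,u].round(4))
```

```text
side TCP proj (np.float64(255.18888915409232), np.float64(236.2550152295344)) bar (np.float64(256.19715557056804), np.float64(265.89735198346204))
256 205 [ 0.4566 -0.2467  0.2434]
256 213 [ 0.4755 -0.183   0.1787]
256 218 [ 0.4757 -0.1814  0.1668]
256 222 [ 0.4753 -0.1819  0.1586]
256 226 [ 0.5277 -0.0078  0.0018]
wrist TCP proj (np.float64(255.45974577842097), np.float64(217.40012298106242))
245 215 [ 0.5134 -0.1926  0.0117]
245 222 [ 0.5216 -0.195   0.0121]
245 230 [ 0.4656 -0.1733  0.1582]
268 215 [ 0.5202 -0.1672  0.0124]
268 222 [ 0.5289 -0.1695  0.0115]
268 230 [ 0.4693 -0.1601  0.1583]
245 250 [ 0.4657 -0.1724  0.1822]
```

The RGB and depth from both cameras put the visible fingertips about 40 mm above the reported TCP, so the fingers closed above the bar. I measure that offset properly.

Run:
```python
from h import *
e,r=pose()
for n in ("wrist","side"):
    C=cam(n); p,d=vision.get_image(n); P=cloud(C,d).reshape(-1,3)
    q=r.inv().apply(P-e)*1000
    m=(abs(q[:,0])<30)&(abs(q[:,1])<40)&(q[:,2]>-110)&(q[:,2]<20)&(d.reshape(-1)>0)
    k=q[m]; print(n,len(k),"z max",np.sort(k[:,2])[-8:].round(1))
    for lo in range(-100,20,10):
        s=k[(k[:,2]>=lo)&(k[:,2]<lo+10)]
        if len(s): print(lo,len(s),"x",s[:,0].min().round(1),s[:,0].max().round(1),"y",s[:,1].min().round(1),s[:,1].max().round(1))
```

```text
wrist 2294 z max [-33.8 -33.8 -33.8 -33.7 -33.7 -33.5 -33.1 -33. ]
-100 160 x -12.0 10.5 y -5.0 4.9
-90 526 x -3.4 10.5 y -14.7 14.5
-80 514 x 7.3 10.6 y -14.0 13.8
-70 359 x -11.5 10.5 y -12.9 12.8
-60 341 x -10.7 10.2 y -11.6 11.2
-50 237 x 7.1 10.0 y -11.4 11.2
-40 136 x 5.1 10.1 y -11.4 11.3
side 160 z max [-36.3 -35.9 -35.7 -35.4 -35.2 -35.  -34.5 -33.7]
-70 12 x -11.5 8.9 y -14.0 -10.6
-60 59 x -11.4 9.2 y -13.5 -9.8
-50 60 x -11.2 9.6 y -13.5 -9.9
-40 29 x -11.1 9.7 y -13.2 -8.8
```

Run:
```python
from h import *
# start picture: TCP (0.6244,0,0.1887), open
r=R.from_quat([.70711,.70711,0,0]); e=np.array([.62442,0,.18874])
for n in ("wrist","side","scene"):
    if n=="wrist": C=list(np.load("pics/w0c.npz").values()); d=np.load("pics/w0.npy")
    else: C=cam(n); d=np.load(f"pics/{n}0.npy")
    q=r.inv().apply(cloud(C,d).reshape(-1,3)-e)*1000
    m=(abs(q[:,0])<25)&(abs(q[:,1])<65)&(q[:,2]>-110)&(q[:,2]<20); k=q[m]; print(n,np.sort(k[:,2])[-6:].round(1),k[k[:,2]>-60][:,1].min(),k[k[:,2]>-60][:,1].max())
```

```text
wrist [-33.  -33.  -33.  -32.8 -32.7 -32.6] -51.628468405530825 54.7867391045629
side [-34.1 -34.1 -33.9 -33.9 -33.7 -33.6] -52.76433522202285 52.90929406116653
scene [-35.  -34.4 -34.4 -34.3 -33.5 -32.3] -53.64033818878268 53.168381438985406
```

All three cameras put the fingertips 33.5 mm behind the reported TCP, open and shut alike, so I use that offset throughout. The grasp needs a reported TCP z of about -0.0175, which puts the tips 16 mm above the desk.

play_rows(
  targets=[
    {"tx":0,"ty":0,"tz":0.2,"rx":0,"ry":0,"rz":0},
    {"tx":0,"ty":0,"tz":0.5,"rx":0,"ry":0,"rz":0},
    {"tx":0,"ty":0,"tz":0.8,"rx":0,"ry":0,"rz":0},
    {"tx":0,"ty":0,"tz":1.2,"rx":0,"ry":0,"rz":0},
    {"tx":0,"ty":0,"tz":1.6,"rx":0,"ry":0,"rz":0},
    {"tx":0,"ty":0,"tz":1.9,"rx":0,"ry":0,"rz":0},
    {"tx":0,"ty":0,"tz":2.1,"rx":0,"ry":0,"rz":0},
    {"tx":0,"ty":0,"tz":2.2,"rx":0,"ry":0,"rz":0},
  ],
  jaw=50,
)

```text
time: 5.17
ee_pos: [0.4762, -0.1697, 0.0603]
orientation: [0.136, 0.991, 0.0, -0.001]
contact_force: [1.0, -0.2, -0.7]
finger_gap: 0.568
grasp_force: 0.0
```

play_rows(
  targets=[
    {"tx":0,"ty":0,"tz":0.4,"rx":0,"ry":0,"rz":0},
    {"tx":0,"ty":0,"tz":1.0,"rx":0,"ry":0,"rz":0},
    {"tx":0,"ty":0,"tz":1.6,"rx":0,"ry":0,"rz":0},
    {"tx":0,"ty":0,"tz":2.1,"rx":0,"ry":0,"rz":0},
    {"tx":0,"ty":0,"tz":2.5,"rx":0,"ry":0,"rz":0},
    {"tx":0,"ty":0,"tz":2.8,"rx":0,"ry":0,"rz":0},
    {"tx":0,"ty":0,"tz":2.9,"rx":0,"ry":0,"rz":0},
    {"tx":0,"ty":0,"tz":2.9,"rx":0,"ry":0,"rz":0},
  ],
)

```text
time: 5.83
ee_pos: [0.4765, -0.1698, -0.0116]
orientation: [0.136, 0.991, 0.0, -0.0]
contact_force: [-0.0, 0.4, -0.1]
finger_gap: 0.57
grasp_force: 0.0
```

play_rows(
  targets=[
    {"tx":0,"ty":0,"tz":0.1,"rx":0,"ry":0,"rz":0},
    {"tx":0,"ty":0,"tz":0.18,"rx":0,"ry":0,"rz":0},
    {"tx":0,"ty":0,"tz":0.24,"rx":0,"ry":0,"rz":0},
    {"tx":0,"ty":0,"tz":0.24,"rx":0,"ry":0,"rz":0},
    {"tx":0,"ty":0,"tz":0.24,"rx":0,"ry":0,"rz":0},
    {"tx":0,"ty":0,"tz":0.24,"rx":0,"ry":0,"rz":0},
    {"tx":0,"ty":0,"tz":0.24,"rx":0,"ry":0,"rz":0},
    {"tx":0,"ty":0,"tz":0.24,"rx":0,"ry":0,"rz":0},
  ],
  jaw=5,
)

```text
time: 6.5
ee_pos: [0.4769, -0.1699, -0.0168]
orientation: [0.136, 0.991, -0.0, 0.0]
contact_force: [0.1, 0.2, 1.9]
finger_gap: 0.158
grasp_force: 30.0
```

play_rows(
  targets=[
    {"tx":0,"ty":0,"tz":0,"rx":0,"ry":0,"rz":0},
    {"tx":0,"ty":0,"tz":0,"rx":0,"ry":0,"rz":0},
    {"tx":0,"ty":0,"tz":0,"rx":0,"ry":0,"rz":0},
    {"tx":0,"ty":0,"tz":0,"rx":0,"ry":0,"rz":0},
    {"tx":0,"ty":0,"tz":0,"rx":0,"ry":0,"rz":0},
    {"tx":0,"ty":0,"tz":0,"rx":0,"ry":0,"rz":0},
    {"tx":0,"ty":0,"tz":0,"rx":0,"ry":0,"rz":0},
    {"tx":0,"ty":0,"tz":0,"rx":0,"ry":0,"rz":0},
  ],
)

```text
time: 7.17
ee_pos: [0.4769, -0.1699, -0.0168]
orientation: [0.136, 0.991, -0.0, 0.0]
contact_force: [-0.7, 0.8, 5.0]
finger_gap: 0.154
grasp_force: 30.0
```

Gripped: opening 13.5 mm, 30 N. Now lift.

play_rows(
  targets=[
    {"tx":0,"ty":0,"tz":-0.2,"rx":0,"ry":0,"rz":0},
    {"tx":0,"ty":0,"tz":-0.6,"rx":0,"ry":0,"rz":0},
    {"tx":0,"ty":0,"tz":-1.3,"rx":0,"ry":0,"rz":0},
    {"tx":0,"ty":0,"tz":-2.2,"rx":0,"ry":0,"rz":0},
    {"tx":0,"ty":0,"tz":-3.1,"rx":0,"ry":0,"rz":0},
    {"tx":0,"ty":0,"tz":-3.9,"rx":0,"ry":0,"rz":0},
    {"tx":0,"ty":0,"tz":-4.5,"rx":0,"ry":0,"rz":0},
    {"tx":0,"ty":0,"tz":-4.8,"rx":0,"ry":0,"rz":0},
  ],
)

```text
time: 7.83
ee_pos: [0.4776, -0.1702, 0.1054]
orientation: [0.136, 0.991, -0.0, 0.001]
contact_force: [1.1, -0.4, -2.7]
finger_gap: 0.157
grasp_force: 30.0
```

```bash
cat >> h.py <<'E'
# box: yaw 84.99 deg, bearer centre (499.9,107.0) mm -> origin; rail offset est +3
A=np.deg2rad(84.99); EX=np.array([np.cos(A),np.sin(A),0]); EY=np.array([-EX[1],EX[0],0]); EZ=np.array([0,0,1.])
BOX=np.array([.4999,.1070,0])+.065*EX; SEAT=BOX+.046*EX+.036*EZ
ZB=-.0168 # board underside in tool z;  board x=tool y, board y=-? tool x, board z=-tool z
def pt(bx,bz,by=0): return np.array([-by,bx,ZB-bz])/1. 
def want(u,h,th,c=(.065,.0025),v=0,yaw=0):
    "tool pose that puts board point c=(x,z) at u,h over nominal seat, tilt th"
    xb=np.cos(th)*EX-np.sin(th)*EZ; zb=np.sin(th)*EX+np.cos(th)*EZ; 
    M=np.stack([-EY if np.dot(np.cross(xb,-zb),-EY)>0 else EY,xb,-zb],1)
    M=R.from_rotvec(yaw*EZ)*R.from_matrix(M)
    return SEAT+u*EX+v*EY+h*EZ-M.apply([0,c[0],ZB-c[1]]),M
def move(T,M):
    e,r=pose(); return (r.inv().apply(T-e)/.025).round(3),np.degrees((r.inv()*M).as_rotvec()).round(2)
def tip():
    e,r=pose(); p=e+r.apply([0,.065,ZB-.0025])-SEAT; y=r.apply([0,1,0]); f=monitor.get_obs()
    cf=f["contact_force"]; return dict(u=(p@EX*1e3).round(2),v=(p@EY*1e3).round(2),h=(p[2]*1e3).round(2),th=round(-np.arcsin(y[2]),3),yaw=round(np.degrees(np.arctan2(y[1],y[0]))-84.99,2),Fu=round(cf@EX,2),Fv=round(cf@EY,2),Fz=round(cf[2],2),T=[round(float(f["wrist_torque"]@k),2) for k in (EX,EY,EZ)],t=f["time"],g=f["grasp_force"])
E
python3 - <<'E'
from h import *
print(tip()); print(want(-.030,.050,.35)[0], *move(*want(-.030,.050,.35)))
E
```

```text
{'u': np.float64(-325.19), 'v': np.float64(-13.89), 'h': np.float64(88.68), 'th': np.float64(0.0), 'yaw': np.float64(-10.59), 'Fu': np.float64(-0.3), 'Fv': np.float64(-1.11), 'Fz': np.float64(-2.73), 'T': [-0.06, -0.02, -0.02], 't': 7.8333, 'g': 29.999455511569977}
[0.50106348 0.12027195 0.09015846] [ 2.222 11.444  0.6  ] [ 19.96  -1.69 -10.51]
```

play_rows(
  targets=[
    {"tx":0.1,"ty":0.6,"tz":0,"rx":1,"ry":-0.1,"rz":-0.5},
    {"tx":0.4,"ty":1.9,"tz":0,"rx":3,"ry":-0.3,"rz":-1.7},
    {"tx":0.7,"ty":3.5,"tz":0,"rx":6,"ry":-0.5,"rz":-3.2},
    {"tx":1.0,"ty":5.1,"tz":0.1,"rx":9,"ry":-0.8,"rz":-4.7},
    {"tx":1.3,"ty":6.7,"tz":0.2,"rx":12,"ry":-1.0,"rz":-6.2},
    {"tx":1.6,"ty":8.3,"tz":0.3,"rx":15,"ry":-1.2,"rz":-7.7},
    {"tx":1.9,"ty":9.7,"tz":0.45,"rx":17.5,"ry":-1.5,"rz":-9.2},
    {"tx":2.1,"ty":10.7,"tz":0.55,"rx":19.5,"ry":-1.65,"rz":-10.2},
  ],
)

```text
time: 8.5
ee_pos: [0.4979, 0.1053, 0.0889]
orientation: [0.044, 0.984, -0.17, -0.008]
contact_force: [0.7, -1.0, -2.8]
finger_gap: 0.156
grasp_force: 30.0
```

Run:
```python
from h import *
print(tip()); print(*move(*want(-.030,.030,.35)))
```

```text
{'u': np.float64(-45.13), 'v': np.float64(1.69), 'h': np.float64(49.25), 'th': np.float64(0.343), 'yaw': np.float64(-0.08), 'Fu': np.float64(-0.95), 'Fv': np.float64(-0.76), 'Fz': np.float64(-2.85), 'T': [-0.08, -0.38, -0.0], 't': 8.5, 'g': 29.998639225959778}
[-0.072  0.823  0.503] [ 0.42 -0.1  -0.07]
```

play_rows(
  targets=[
    {"tx":-0.02,"ty":0.2,"tz":0.1,"rx":0.1,"ry":0,"rz":0},
    {"tx":-0.04,"ty":0.5,"tz":0.3,"rx":0.2,"ry":-0.1,"rz":0},
    {"tx":-0.06,"ty":0.7,"tz":0.4,"rx":0.3,"ry":-0.1,"rz":0},
    {"tx":-0.07,"ty":0.8,"tz":0.5,"rx":0.4,"ry":-0.1,"rz":-0.05},
    {"tx":-0.07,"ty":0.82,"tz":0.5,"rx":0.4,"ry":-0.1,"rz":-0.05},
    {"tx":-0.07,"ty":0.82,"tz":0.5,"rx":0.4,"ry":-0.1,"rz":-0.05},
    {"tx":-0.07,"ty":0.82,"tz":0.5,"rx":0.4,"ry":-0.1,"rz":-0.05},
    {"tx":-0.07,"ty":0.82,"tz":0.5,"rx":0.4,"ry":-0.1,"rz":-0.05},
  ],
)

```text
time: 9.17
ee_pos: [0.5015, 0.116, 0.0709]
orientation: [0.046, 0.984, -0.173, -0.008]
contact_force: [0.6, -0.5, -3.0]
finger_gap: 0.159
grasp_force: 30.0
```

Run:
```python
from h import *
print(tip())
im={}
for n in ("wrist","side","scene"):
    C=cam(n); p,d=vision.get_image(n); im[n]=p
    Q=cloud(C,d).reshape(-1,3); q=Q-SEAT; u,v,h=[(q@k)*1000 for k in (EX,EY,EZ)]
    m=(abs(h-12)<2)&(u>-15)&(u<45)&(abs(v)<82)
    if n=="wrist": m&=(u>-5)
    print(n,m.sum(),[(b,np.percentile(u[m&(abs(v-b)<10)],[2,98]).round(1)) for b in range(-70,71,20) if (m&(abs(v-b)<10)).sum()>8], np.percentile(v[m],[1,99]).round(1) if m.any() else 0, h[m].mean() if m.any() else 0)
cv2.imwrite("pics/c4.png",np.hstack([cv2.resize(im["wrist"],(400,300)),cv2.resize(im["scene"][190:295,190:330],(400,300),interpolation=cv2.INTER_CUBIC)]))
```

```text
{'u': np.float64(-34.19), 'v': np.float64(-1.12), 'h': np.float64(30.92), 'th': np.float64(0.348), 'yaw': np.float64(-0.3), 'Fu': np.float64(-0.44), 'Fv': np.float64(-0.59), 'Fz': np.float64(-3.04), 'T': [-0.06, -0.4, 0.06], 't': 9.1667, 'g': 29.999384880065918}
wrist 11006 [(-70, array([ 3.5, 14.1])), (-50, array([ 3.8, 34.2])), (-30, array([ 3.9, 34.4])), (-10, array([ 4. , 34.4])), (10, array([ 3.9, 34.4])), (30, array([ 4. , 34.4])), (50, array([ 3.9, 34.4])), (70, array([ 4. , 34.4]))] [-57.4  78.7] 11.954029741705037
side 81 [(-70, array([17. , 33.7])), (50, array([15. , 33.4])), (70, array([ 6. , 34.5]))] [-77.1  80.7] 12.233535938004334
scene 664 [(-70, array([ 4.4, 36.5])), (-50, array([ 5.3, 37.6])), (-30, array([ 6.1, 36.4])), (-10, array([ 4.2, 37. ])), (10, array([ 4.5, 37.7])), (30, array([ 5.4, 37. ])), (50, array([ 5.8, 36.5])), (70, array([ 4.9, 37. ]))] [-76.6  80.2] 12.42557578106642
```

View pics/c4.png

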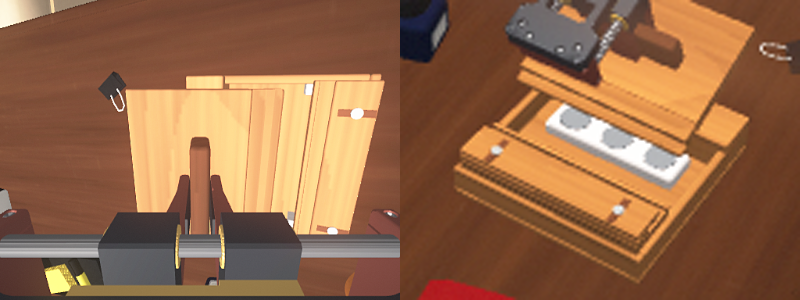

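The wrist view shows the tongue parallel to the rail, with the lip edge (about col 310) dead straight. Depth puts the lip edge at nominal u = +3.7 mm, all along the rail. The scene crop confirms the slant. I approach above the gap at a tilt of 0.40.

Run:
```python
from h import *
print(tip()); print(*move(*want(-.0014,.018,.40,c=(.0625,.0025))))
```

```text
{'u': np.float64(-33.74), 'v': np.float64(-1.0), 'h': np.float64(30.86), 'th': np.float64(0.348), 'yaw': np.float64(-0.26), 'Fu': np.float64(-0.66), 'Fv': np.float64(0.79), 'Fz': np.float64(-2.87), 'T': [-0.04, -0.38, 0.03], 't': 9.3167, 'g': 29.999531507492065}
[ 0.034  1.455 -0.089] [ 2.99 -0.1  -0.24]
```

play_rows(
  targets=[
    {"tx":0.0,"ty":0.2,"tz":0,"rx":0.5,"ry":0,"rz":0},
    {"tx":0.01,"ty":0.5,"tz":-0.02,"rx":1,"ry":0,"rz":-0.1},
    {"tx":0.02,"ty":0.8,"tz":-0.04,"rx":1.6,"ry":0,"rz":-0.1},
    {"tx":0.03,"ty":1.1,"tz":-0.06,"rx":2.2,"ry":-0.1,"rz":-0.2},
    {"tx":0.03,"ty":1.3,"tz":-0.08,"rx":2.7,"ry":-0.1,"rz":-0.24},
    {"tx":0.03,"ty":1.45,"tz":-0.09,"rx":3.0,"ry":-0.1,"rz":-0.24},
    {"tx":0.03,"ty":1.45,"tz":-0.09,"rx":3.0,"ry":-0.1,"rz":-0.24},
    {"tx":0.03,"ty":1.45,"tz":-0.09,"rx":3.0,"ry":-0.1,"rz":-0.24},
  ],
)

```text
time: 9.98
ee_pos: [0.5035, 0.1519, 0.0601]
orientation: [0.042, 0.979, -0.199, -0.009]
contact_force: [-0.7, -0.9, -2.2]
finger_gap: 0.157
grasp_force: 30.0
```

Run:
```python
from h import *
print(tip()); print(*move(*want(-.0014,.018,.40,c=(.0625,.0025)))); print(*move(*want(-.0014,.006,.40,c=(.0625,.0025))))
C=cam("wrist"); p,d=vision.get_image("wrist"); e,r=pose()
Q=cloud(C,d).reshape(-1,3); q=Q-SEAT; u,v,h=[(q@k)*1000 for k in (EX,EY,EZ)]
m=(abs(h-12)<2)&(u>0)&(u<45)&(abs(v)<82)
print([(b,np.percentile(u[m&(abs(v-b)<10)],[2]).round(1)) for b in range(-70,71,20) if (m&(abs(v-b)<10)).sum()>8])
# board in tool frame
t=r.inv().apply(Q-e)*1000; bz=(ZB*1000-t[:,2]); k=(abs(t[:,0])<90)&(abs(t[:,1])<70)
for lo,hi in ((10.5,13.5),(3.5,6.5),(40,43.5)):
    s=k&(bz>lo)&(bz<hi)&((t[:,1]>52) if lo<5 else True)&((t[:,0]>20)); print(lo,s.sum(),"bx",np.percentile(t[s,1],[1,99]).round(1),"tx",np.percentile(t[s,0],[99]).round(1),"bz",np.median(bz[s]).round(2), "edge ~",np.polyfit(t[s,1],bz[s],1).round(4))
```

```text
{'u': np.float64(1.41), 'v': np.float64(0.41), 'h': np.float64(16.5), 'th': np.float64(0.401), 'yaw': np.float64(0.1), 'Fu': np.float64(-0.99), 'Fv': np.float64(0.59), 'Fz': np.float64(-2.23), 'T': [-0.07, -0.46, -0.01], 't': 9.9833, 'g': 29.999460875988007}
[-0.012 -0.026 -0.009] [-0.05 -0.01  0.09]
[-0.013  0.161  0.433] [-0.05 -0.01  0.09]
[(-50, array([17.4])), (-30, array([4.3])), (-10, array([4.2])), (10, array([4.3])), (30, array([4.2])), (50, array([4.2])), (70, array([4.2]))]
10.5 15527 bx [-53.4  53.9] tx [74.9] bz 11.79 edge ~ [-3.00000e-04  1.18017e+01]
3.5 940 bx [57.3 64.4] tx [74.6] bz 4.77 edge ~ [-0.0707  9.0564]
40 886 bx [-6.1  6.5] tx [39.8] bz 41.58 edge ~ [2.70000e-03 4.15383e+01]
```

The board sits centred in the hand (underside within 0.2 mm), and the lip is at u≈4.1. Now I lower the tip into the gap.

play_rows(
  targets=[
    {"tx":0,"ty":0.02,"tz":0.05,"rx":0,"ry":0,"rz":0},
    {"tx":0,"ty":0.06,"tz":0.15,"rx":0,"ry":0,"rz":0},
    {"tx":-0.01,"ty":0.1,"tz":0.25,"rx":0,"ry":0,"rz":0.05},
    {"tx":-0.01,"ty":0.13,"tz":0.35,"rx":0,"ry":0,"rz":0.09},
    {"tx":-0.01,"ty":0.16,"tz":0.43,"rx":0,"ry":0,"rz":0.09},
    {"tx":-0.01,"ty":0.16,"tz":0.43,"rx":0,"ry":0,"rz":0.09},
    {"tx":-0.01,"ty":0.16,"tz":0.43,"rx":0,"ry":0,"rz":0.09},
    {"tx":-0.01,"ty":0.16,"tz":0.43,"rx":0,"ry":0,"rz":0.09},
  ],
)

```text
time: 10.7
ee_pos: [0.5039, 0.151, 0.0489]
orientation: [0.043, 0.979, -0.199, -0.009]
contact_force: [0.1, -0.9, -2.2]
finger_gap: 0.159
grasp_force: 30.0
```

Run:
```python
from h import *
print(tip()); 
for h in (.0035,.0025): print(*move(*want(-.001,h,.40,c=(.0625,.0025))))
```

```text
{'u': np.float64(0.56), 'v': np.float64(-0.22), 'h': np.float64(5.31), 'th': np.float64(0.4), 'yaw': np.float64(-0.06), 'Fu': np.float64(-0.9), 'Fv': np.float64(-0.19), 'Fz': np.float64(-2.22), 'T': [-0.05, -0.46, 0.0], 't': 10.7, 'g': 29.99958872795105}
[0.007 0.071 0.092] [-0.03 -0.01 -0.05]
[0.007 0.086 0.129] [-0.03 -0.01 -0.05]
```

play_rows(
  targets=[
    {"tx":0,"ty":0.02,"tz":0.02,"rx":0,"ry":0,"rz":0},
    {"tx":0,"ty":0.04,"tz":0.05,"rx":0,"ry":0,"rz":0},
    {"tx":0,"ty":0.06,"tz":0.07,"rx":0,"ry":0,"rz":0},
    {"tx":0,"ty":0.07,"tz":0.09,"rx":0,"ry":0,"rz":0},
    {"tx":0,"ty":0.07,"tz":0.09,"rx":0,"ry":0,"rz":0},
    {"tx":0,"ty":0.07,"tz":0.09,"rx":0,"ry":0,"rz":0},
    {"tx":0,"ty":0.07,"tz":0.09,"rx":0,"ry":0,"rz":0},
    {"tx":0,"ty":0.07,"tz":0.09,"rx":0,"ry":0,"rz":0},
  ],
)

```text
time: 11.37
ee_pos: [0.5041, 0.1518, 0.0467]
orientation: [0.043, 0.979, -0.199, -0.008]
contact_force: [-2.0, -1.1, 5.0]
finger_gap: 0.157
grasp_force: 30.0
```

Run:
```python
from h import *
print(tip()); 
for u,h in ((-.001,.0028),(.002,.003),(.005,.003)): print(*move(*want(u,h,.40,c=(.0625,.0025))))
```

```text
{'u': np.float64(1.34), 'v': np.float64(-0.36), 'h': np.float64(3.17), 'th': np.float64(0.401), 'yaw': np.float64(-0.07), 'Fu': np.float64(-1.31), 'Fv': np.float64(1.85), 'Fz': np.float64(5.01), 'T': [0.19, -0.05, -0.03], 't': 11.3667, 'g': 30.01149594783783}
[0.012 0.02  0.052] [-0.04  0.01 -0.06]
[ 0.012  0.128 -0.003] [-0.04  0.01 -0.06]
[ 0.012  0.238 -0.049] [-0.04  0.01 -0.06]
```

The tip reads +7 N up at h≈4. The geometry says the tongue's underside is touching the ridge's front corner. I back off along the board's normal and slide in along the slant.

play_rows(
  targets=[
    {"tx":0,"ty":0,"tz":-0.02,"rx":0,"ry":0,"rz":0},
    {"tx":0,"ty":0,"tz":-0.04,"rx":0,"ry":0,"rz":0},
    {"tx":0,"ty":0.02,"tz":-0.04,"rx":0,"ry":0,"rz":0},
    {"tx":0,"ty":0.05,"tz":-0.04,"rx":0,"ry":0,"rz":0},
    {"tx":0,"ty":0.08,"tz":-0.04,"rx":0,"ry":0,"rz":0},
    {"tx":0,"ty":0.11,"tz":-0.04,"rx":0,"ry":0,"rz":0},
    {"tx":0,"ty":0.12,"tz":-0.04,"rx":0,"ry":0,"rz":0},
    {"tx":0,"ty":0.12,"tz":-0.04,"rx":0,"ry":0,"rz":0},
  ],
)

```text
time: 12.03
ee_pos: [0.5042, 0.155, 0.0457]
orientation: [0.043, 0.979, -0.199, -0.009]
contact_force: [-0.3, -0.4, -1.6]
finger_gap: 0.16
grasp_force: 30.0
```

```bash
cat >> h.py <<'E'
def rep(U0=.0041):
    t=tip(); e,r=pose(); c=e+r.apply([0,.0625,ZB-.0025])-SEAT; th=t["th"]; C,S=np.cos(th),np.sin(th)
    u=(c@EX-U0)*1e3; h=c[2]*1e3   # tip centre rel. to lip
    b=lambda x,z:(u+(x-62.5)*C+(z-2.5)*S, h-(x-62.5)*S+(z-2.5)*C)
    n=lambda p,q:((p[0]-q[0])*S+(p[1]-q[1])*C)
    print(t); print("centre u %.2f h %.2f | floor gap %.2f | tongue over ridge corner %.2f | under lip %.2f | shoulder to lip %.2f | seal in %.2f"%(u,h,h-2.5,n(b(62.5,0),(-10,4)),n((0,7),b(62.5,5)),(0-b(55,5)[0])*C-(12-b(55,5)[1])*S if 1 else 0,u+.5))
E
python3 - <<'E'
from h import *
rep()
E
```

```text
{'u': np.float64(4.57), 'v': np.float64(-0.12), 'h': np.float64(2.14), 'th': np.float64(0.4), 'yaw': np.float64(-0.05), 'Fu': np.float64(-0.4), 'Fv': np.float64(0.26), 'Fz': np.float64(-1.59), 'T': [-0.09, -0.44, -0.0], 't': 12.0333, 'g': 29.999526143074036}
centre u -1.83 h 3.11 | floor gap 0.61 | tongue over ridge corner -0.13 | under lip 1.79 | shoulder to lip 5.72 | seal in -1.33
```

play_rows(
  targets=[
    {"tx":0,"ty":0.02,"tz":-0.01,"rx":0,"ry":0,"rz":0},
    {"tx":0,"ty":0.05,"tz":-0.02,"rx":0,"ry":0,"rz":0},
    {"tx":0,"ty":0.08,"tz":-0.02,"rx":0,"ry":0,"rz":0},
    {"tx":0,"ty":0.1,"tz":-0.03,"rx":0,"ry":0,"rz":0},
    {"tx":0,"ty":0.12,"tz":-0.04,"rx":0,"ry":0,"rz":0},
    {"tx":0,"ty":0.14,"tz":-0.045,"rx":0,"ry":0,"rz":0},
    {"tx":0,"ty":0.155,"tz":-0.05,"rx":0,"ry":0,"rz":0},
    {"tx":0,"ty":0.155,"tz":-0.05,"rx":0,"ry":0,"rz":0},
  ],
)

```text
time: 12.7
ee_pos: [0.5045, 0.1588, 0.0456]
orientation: [0.043, 0.979, -0.199, -0.009]
contact_force: [0.2, -1.6, -2.8]
finger_gap: 0.152
grasp_force: 30.0
```

Run:
```python
from h import *
rep()
```

```text
{'u': np.float64(8.35), 'v': np.float64(-0.17), 'h': np.float64(1.98), 'th': np.float64(0.401), 'yaw': np.float64(-0.05), 'Fu': np.float64(-1.62), 'Fv': np.float64(-0.34), 'Fz': np.float64(-2.82), 'T': [-0.07, 0.09, 0.07], 't': 12.7, 'g': 30.00041127204895}
centre u 1.95 h 2.95 | floor gap 0.45 | tongue over ridge corner 1.20 | under lip 0.46 | shoulder to lip 2.18 | seal in 2.45
```

```bash
cat >> h.py <<'E'
def go(u,h,th,U0=.0041): print(u,h,th,*move(*want(U0+u/1e3,h/1e3,th,c=(.0625,.0025))))
E
python3 - <<'E'
from h import *
go(2.8,2.8,.36); go(3.6,2.7,.33)
E
```

```text
2.8 2.8 0.36 [0.004 0.067 0.094] [-2.34 -0.01 -0.05]
3.6 2.7 0.33 [0.004 0.126 0.159] [-4.06 -0.01 -0.05]
```

play_rows(
  targets=[
    {"tx":0,"ty":0.02,"tz":0.02,"rx":-0.6,"ry":0,"rz":0},
    {"tx":0,"ty":0.03,"tz":0.045,"rx":-1.2,"ry":0,"rz":0},
    {"tx":0,"ty":0.05,"tz":0.07,"rx":-1.8,"ry":0,"rz":0},
    {"tx":0,"ty":0.067,"tz":0.094,"rx":-2.34,"ry":0,"rz":0},
    {"tx":0,"ty":0.085,"tz":0.115,"rx":-2.9,"ry":0,"rz":0},
    {"tx":0,"ty":0.105,"tz":0.137,"rx":-3.5,"ry":0,"rz":0},
    {"tx":0,"ty":0.126,"tz":0.159,"rx":-4.06,"ry":0,"rz":0},
    {"tx":0,"ty":0.126,"tz":0.159,"rx":-4.06,"ry":0,"rz":0},
  ],
)

```text
time: 13.37
ee_pos: [0.5046, 0.1599, 0.0407]
orientation: [0.044, 0.986, -0.164, -0.007]
contact_force: [0.2, -4.2, -0.7]
finger_gap: 0.16
grasp_force: 30.0
```

Run:
```python
from h import *
rep(); go(4.6,2.7,.33);go(5,2.7,.33)
```

```text
{'u': np.float64(9.82), 'v': np.float64(-0.19), 'h': np.float64(1.92), 'th': np.float64(0.329), 'yaw': np.float64(-0.08), 'Fu': np.float64(-4.18), 'Fv': np.float64(-0.61), 'Fz': np.float64(-0.71), 'T': [-0.06, 0.34, 0.08], 't': 13.3667, 'g': 30.00150829553604}
centre u 3.36 h 2.73 | floor gap 0.23 | tongue over ridge corner 0.61 | under lip 0.46 | shoulder to lip 1.33 | seal in 3.86
4.6 2.7 0.33 [ 0.004  0.047 -0.017] [ 0.05 -0.02 -0.07]
5 2.7 0.33 [ 0.004  0.062 -0.022] [ 0.05 -0.02 -0.07]
```

play_rows(
  targets=[
    {"tx":0,"ty":0.01,"tz":-0.003,"rx":0,"ry":0,"rz":0},
    {"tx":0,"ty":0.02,"tz":-0.007,"rx":0,"ry":0,"rz":0},
    {"tx":0,"ty":0.03,"tz":-0.011,"rx":0,"ry":0,"rz":0},
    {"tx":0,"ty":0.04,"tz":-0.015,"rx":0,"ry":0,"rz":0},
    {"tx":0,"ty":0.047,"tz":-0.017,"rx":0,"ry":0,"rz":0},
    {"tx":0,"ty":0.047,"tz":-0.017,"rx":0,"ry":0,"rz":0},
    {"tx":0,"ty":0.047,"tz":-0.017,"rx":0,"ry":0,"rz":0},
    {"tx":0,"ty":0.047,"tz":-0.017,"rx":0,"ry":0,"rz":0},
  ],
)

```text
time: 14.03
ee_pos: [0.5047, 0.1611, 0.0407]
orientation: [0.043, 0.985, -0.164, -0.007]
contact_force: [-0.2, -6.0, 0.1]
finger_gap: 0.155
grasp_force: 30.0
```

Run:
```python
from h import *
rep(); go(5,2.7,.33);go(5,2.7,.28)
```

```text
{'u': np.float64(11.09), 'v': np.float64(-0.14), 'h': np.float64(1.89), 'th': np.float64(0.331), 'yaw': np.float64(-0.04), 'Fu': np.float64(-6.01), 'Fv': np.float64(-0.3), 'Fz': np.float64(0.1), 'T': [-0.22, 0.86, 0.07], 't': 14.0333, 'g': 30.000890493392944}
centre u 4.62 h 2.70 | floor gap 0.20 | tongue over ridge corner 1.02 | under lip 0.07 | shoulder to lip 0.11 | seal in 5.12
5 2.7 0.33 [ 0.004  0.015 -0.003] [-0.03 -0.01 -0.04]
5 2.7 0.28 [0.004 0.057 0.121] [-2.9  -0.01 -0.04]
```

The forces match the model: about 5 N at 5.1 mm into the seal, with the shoulder just reaching the lip. I start lowering and keep the push within the window.

Run:
```python
from h import *
go(4.7,2.75,.29);go(4.8,2.75,.25);go(5.0,2.75,.2)
```

```text
4.7 2.75 0.29 [0.004 0.036 0.098] [-2.33 -0.01 -0.04]
4.8 2.75 0.25 [0.004 0.076 0.195] [-4.62 -0.01 -0.04]
5.0 2.75 0.2 [0.004 0.135 0.312] [-7.48 -0.01 -0.04]
```

play_rows(
  targets=[
    {"tx":0,"ty":0.01,"tz":0.033,"rx":-0.8,"ry":0,"rz":0},
    {"tx":0,"ty":0.024,"tz":0.066,"rx":-1.6,"ry":0,"rz":0},
    {"tx":0,"ty":0.036,"tz":0.098,"rx":-2.33,"ry":0,"rz":0},
    {"tx":0,"ty":0.049,"tz":0.13,"rx":-3.1,"ry":0,"rz":0},
    {"tx":0,"ty":0.063,"tz":0.163,"rx":-3.9,"ry":0,"rz":0},
    {"tx":0,"ty":0.076,"tz":0.195,"rx":-4.62,"ry":0,"rz":0},
    {"tx":0,"ty":0.076,"tz":0.195,"rx":-4.62,"ry":0,"rz":0},
    {"tx":0,"ty":0.076,"tz":0.195,"rx":-4.62,"ry":0,"rz":0},
  ],
)

```text
time: 14.7
ee_pos: [0.5047, 0.1615, 0.0353]
orientation: [0.044, 0.991, -0.124, -0.006]
contact_force: [-0.7, -4.1, -3.4]
finger_gap: 0.154
grasp_force: 30.0
```

Run:
```python
from h import *
rep(); go(5.0,2.75,.2);go(5.3,2.75,.15)
```

```text
{'u': np.float64(11.47), 'v': np.float64(-0.14), 'h': np.float64(1.98), 'th': np.float64(0.249), 'yaw': np.float64(-0.07), 'Fu': np.float64(-4.19), 'Fv': np.float64(0.36), 'Fz': np.float64(-3.44), 'T': [-0.2, 0.61, 0.13], 't': 14.7, 'g': 30.00312477350235}
centre u 4.94 h 2.60 | floor gap 0.10 | tongue over ridge corner -0.17 | under lip 0.55 | shoulder to lip 0.39 | seal in 5.44
5.0 2.75 0.2 [0.002 0.041 0.115] [-2.8  -0.02 -0.07]
5.3 2.75 0.15 [0.002 0.101 0.234] [-5.66 -0.01 -0.07]
```

play_rows(
  targets=[
    {"tx":0,"ty":0.014,"tz":0.038,"rx":-0.94,"ry":0,"rz":0},
    {"tx":0,"ty":0.028,"tz":0.077,"rx":-1.9,"ry":0,"rz":0},
    {"tx":0,"ty":0.041,"tz":0.115,"rx":-2.8,"ry":0,"rz":0},
    {"tx":0,"ty":0.06,"tz":0.155,"rx":-3.75,"ry":0,"rz":0},
    {"tx":0,"ty":0.08,"tz":0.195,"rx":-4.7,"ry":0,"rz":0},
    {"tx":0,"ty":0.1,"tz":0.234,"rx":-5.66,"ry":0,"rz":0},
    {"tx":0,"ty":0.1,"tz":0.234,"rx":-5.66,"ry":0,"rz":0},
    {"tx":0,"ty":0.1,"tz":0.234,"rx":-5.66,"ry":0,"rz":0},
  ],
)

```text
time: 15.37
ee_pos: [0.5047, 0.1624, 0.029]
orientation: [0.044, 0.996, -0.075, -0.003]
contact_force: [-0.6, -4.9, -4.1]
finger_gap: 0.158
grasp_force: 30.0
```

Run:
```python
from h import *
rep(); go(5.5,2.75,.1);go(5.8,2.75,.05);go(5.8,2.75,.03);go(5.9,2.7,0)
```

```text
{'u': np.float64(11.75), 'v': np.float64(-0.07), 'h': np.float64(2.41), 'th': np.float64(0.15), 'yaw': np.float64(-0.08), 'Fu': np.float64(-4.95), 'Fv': np.float64(0.16), 'Fz': np.float64(-4.13), 'T': [-0.18, 0.78, 0.08], 't': 15.3667, 'g': 30.005962550640106}
centre u 5.18 h 2.79 | floor gap 0.29 | tongue over ridge corner -1.43 | under lip 0.89 | shoulder to lip 1.00 | seal in 5.68
5.5 2.75 0.1 [-0.001  0.055  0.123] [-2.85 -0.02 -0.08]
5.8 2.75 0.05 [-0.001  0.114  0.243] [-5.72 -0.02 -0.08]
5.8 2.75 0.03 [-0.001  0.135  0.291] [-6.86 -0.02 -0.08]
5.9 2.7 0 [-0.001  0.172  0.364] [-8.58 -0.01 -0.08]
```

play_rows(
  targets=[
    {"tx":0,"ty":0.018,"tz":0.04,"rx":-0.95,"ry":0,"rz":0},
    {"tx":0,"ty":0.036,"tz":0.08,"rx":-1.9,"ry":0,"rz":0},
    {"tx":0,"ty":0.055,"tz":0.122,"rx":-2.85,"ry":0,"rz":0},
    {"tx":0,"ty":0.075,"tz":0.162,"rx":-3.8,"ry":0,"rz":0},
    {"tx":0,"ty":0.095,"tz":0.202,"rx":-4.75,"ry":0,"rz":0},
    {"tx":0,"ty":0.114,"tz":0.242,"rx":-5.7,"ry":0,"rz":0},
    {"tx":0,"ty":0.114,"tz":0.242,"rx":-5.7,"ry":0,"rz":0},
    {"tx":0,"ty":0.114,"tz":0.242,"rx":-5.7,"ry":0,"rz":0},
  ],
)

```text
time: 16.03
ee_pos: [0.5049, 0.1643, 0.0226]
orientation: [0.044, 0.999, -0.025, -0.001]
contact_force: [-0.9, -5.3, -4.0]
finger_gap: 0.155
grasp_force: 30.0
```

Run:
```python
from h import *
rep(); go(5.8,2.7,.02);go(5.9,2.7,0)
```

```text
{'u': np.float64(12.37), 'v': np.float64(-0.07), 'h': np.float64(2.63), 'th': np.float64(0.05), 'yaw': np.float64(-0.07), 'Fu': np.float64(-5.38), 'Fv': np.float64(0.47), 'Fz': np.float64(-4.03), 'T': [-0.07, 1.02, 0.06], 't': 16.0333, 'g': 30.006259381771088}
centre u 5.78 h 2.75 | floor gap 0.25 | tongue over ridge corner -2.96 | under lip 1.45 | shoulder to lip 1.27 | seal in 6.28
5.8 2.7 0.02 [-0.     0.025  0.076] [-1.71 -0.   -0.07]
5.9 2.7 0 [-0.     0.047  0.126] [-2.86 -0.   -0.07]
```

play_rows(
  targets=[
    {"tx":0,"ty":0.008,"tz":0.025,"rx":-0.57,"ry":0,"rz":0},
    {"tx":0,"ty":0.016,"tz":0.05,"rx":-1.14,"ry":0,"rz":0},
    {"tx":0,"ty":0.025,"tz":0.075,"rx":-1.71,"ry":0,"rz":0},
    {"tx":0,"ty":0.035,"tz":0.1,"rx":-2.3,"ry":0,"rz":0},
    {"tx":0,"ty":0.042,"tz":0.115,"rx":-2.6,"ry":0,"rz":0},
    {"tx":0,"ty":0.042,"tz":0.115,"rx":-2.6,"ry":0,"rz":0},
    {"tx":0,"ty":0.042,"tz":0.115,"rx":-2.6,"ry":0,"rz":0},
    {"tx":0,"ty":0.042,"tz":0.115,"rx":-2.6,"ry":0,"rz":0},
  ],
)

```text
time: 16.7
ee_pos: [0.505, 0.1654, 0.0197]
orientation: [0.044, 0.999, -0.002, -0.0]
contact_force: [-0.7, -5.8, -5.1]
finger_gap: 0.161
grasp_force: 30.0
```

Run:
```python
from h import *
rep(); go(5.6,2.5,0)
```

```text
{'u': np.float64(12.67), 'v': np.float64(-0.05), 'h': np.float64(2.66), 'th': np.float64(0.005), 'yaw': np.float64(-0.04), 'Fu': np.float64(-5.84), 'Fv': np.float64(0.18), 'Fz': np.float64(-5.09), 'T': [-0.08, 1.16, 0.07], 't': 16.7, 'g': 30.005738139152527}
centre u 6.07 h 2.67 | floor gap 0.17 | tongue over ridge corner -3.75 | under lip 1.80 | shoulder to lip 1.38 | seal in 6.57
5.6 2.5 0 [ 0.    -0.015  0.018] [-0.26  0.01 -0.04]
```

play_rows(
  targets=[
    {"tx":0,"ty":0,"tz":0.006,"rx":-0.1,"ry":0,"rz":0},
    {"tx":0,"ty":0,"tz":0.012,"rx":-0.2,"ry":0,"rz":0},
    {"tx":0,"ty":0,"tz":0.018,"rx":-0.26,"ry":0,"rz":0},
    {"tx":0,"ty":0,"tz":0.018,"rx":-0.26,"ry":0,"rz":0},
    {"tx":0,"ty":0,"tz":0.018,"rx":-0.26,"ry":0,"rz":0},
    {"tx":0,"ty":0,"tz":0.018,"rx":-0.26,"ry":0,"rz":0},
    {"tx":0,"ty":0,"tz":0.018,"rx":-0.26,"ry":0,"rz":0},
    {"tx":0,"ty":0,"tz":0.018,"rx":-0.26,"ry":0,"rz":0},
  ],
)

```text
time: 17.37
ee_pos: [0.505, 0.1655, 0.0193]
orientation: [0.044, 0.999, 0.0, 0.0]
contact_force: [-1.4, -4.4, -4.0]
finger_gap: 0.158
grasp_force: 30.0
```

Run:
```python
from h import *
rep()
C=cam("wrist"); p,d=vision.get_image("wrist"); cv2.imwrite("pics/w9.png",p)
Q=cloud(C,d).reshape(-1,3); q=Q-SEAT; u,v,h=[(q@k)*1000 for k in (EX,EY,EZ)]
m=(u>7)&(u<34)&(abs(v)<78)&(abs(h-12)<3); print("rail h",np.median(h[m]))
m=(u>-110)&(u<4)&(abs(v)<74)&(abs(h-12)<4)
f=np.linalg.lstsq(np.c_[u[m],v[m],np.ones(m.sum())],h[m],rcond=None)[0]; print("board plane",f.round(4),"h at u=-100,0:",f[2]-100*f[0],f[2])
m=(abs(h-12)<4)&(abs(v)<40)&(v>-70)&(u>-8)&(u<12); H,E=np.histogram(u[m],np.arange(-8,12.5,.5)); print(H)
```

```text
{'u': np.float64(12.67), 'v': np.float64(-0.06), 'h': np.float64(2.61), 'th': np.float64(-0.0), 'yaw': np.float64(-0.04), 'Fu': np.float64(-4.54), 'Fv': np.float64(1.04), 'Fz': np.float64(-3.95), 'T': [-0.02, 1.09, 0.04], 't': 17.3667, 'g': 30.003814101219177}
centre u 6.07 h 2.61 | floor gap 0.11 | tongue over ridge corner -3.89 | under lip 1.89 | shoulder to lip 1.43 | seal in 6.57
rail h 11.941774154391744
board plane [-3.30000e-03 -2.00000e-04  1.18393e+01] h at u=-100,0: 12.165218739169022 11.839332529443741
[ 71  76  73  81  67  76  78  68  86  77  74  67  77  75  79  70  77  76
  81  77  22   5  78 145  95  83  78  79  71  66  82  76  75  71  70  80
  76  73  76  70]
```

The board is flush: its top is at h 11.8–12.2 against 11.9 for the rail, with a shoulder gap of about 1.5 mm. I ease it back onto the ridge while holding it lightly down, then release.

play_rows(
  targets=[
    {"tx":0,"ty":-0.01,"tz":0.006,"rx":0,"ry":0,"rz":0},
    {"tx":0,"ty":-0.025,"tz":0.01,"rx":0,"ry":0,"rz":0},
    {"tx":0,"ty":-0.04,"tz":0.012,"rx":0,"ry":0,"rz":0},
    {"tx":0,"ty":-0.055,"tz":0.012,"rx":0,"ry":0,"rz":0},
    {"tx":0,"ty":-0.07,"tz":0.012,"rx":0,"ry":0,"rz":0},
    {"tx":0,"ty":-0.08,"tz":0.012,"rx":0,"ry":0,"rz":0},
    {"tx":0,"ty":-0.08,"tz":0.012,"rx":0,"ry":0,"rz":0},
    {"tx":0,"ty":-0.08,"tz":0.012,"rx":0,"ry":0,"rz":0},
  ],
)

```text
time: 18.08
ee_pos: [0.505, 0.1636, 0.0192]
orientation: [0.044, 0.999, -0.0, 0.0]
contact_force: [-3.1, -2.2, 1.2]
finger_gap: 0.159
grasp_force: 30.0
```

Run:
```python
from h import *
rep()
```

```text
{'u': np.float64(10.89), 'v': np.float64(-0.19), 'h': np.float64(2.43), 'th': np.float64(0.001), 'yaw': np.float64(-0.05), 'Fu': np.float64(-2.45), 'Fv': np.float64(2.93), 'Fz': np.float64(1.24), 'T': [0.4, 0.32, 0.05], 't': 18.0833, 'g': 30.002931654453278}
centre u 4.29 h 2.43 | floor gap -0.07 | tongue over ridge corner -4.05 | under lip 2.06 | shoulder to lip 3.20 | seal in 4.79
```

play_rows(
  targets=[
    {"tx":0,"ty":0,"tz":0,"rx":0,"ry":0,"rz":0},
    {"tx":0,"ty":0,"tz":0,"rx":0,"ry":0,"rz":0},
    {"tx":0,"ty":0,"tz":0,"rx":0,"ry":0,"rz":0},
    {"tx":0,"ty":0,"tz":0,"rx":0,"ry":0,"rz":0},
    {"tx":0,"ty":0,"tz":0,"rx":0,"ry":0,"rz":0},
    {"tx":0,"ty":0,"tz":0,"rx":0,"ry":0,"rz":0},
    {"tx":0,"ty":0,"tz":0,"rx":0,"ry":0,"rz":0},
    {"tx":0,"ty":0,"tz":0,"rx":0,"ry":0,"rz":0},
  ],
  jaw=45,
)

```text
time: 18.75
ee_pos: [0.5051, 0.1636, 0.0191]
orientation: [0.044, 0.999, -0.0, 0.0]
contact_force: [-0.7, -0.1, 0.4]
finger_gap: 0.514
grasp_force: 0.0
```

play_rows(
  targets=[
    {"tx":0,"ty":0,"tz":-0.1,"rx":0,"ry":0,"rz":0},
    {"tx":0,"ty":0,"tz":-0.4,"rx":0,"ry":0,"rz":0},
    {"tx":0,"ty":0,"tz":-0.9,"rx":0,"ry":0,"rz":0},
    {"tx":0,"ty":0,"tz":-1.5,"rx":0,"ry":0,"rz":0},
    {"tx":0,"ty":0,"tz":-2.2,"rx":0,"ry":0,"rz":0},
    {"tx":0,"ty":0,"tz":-2.9,"rx":0,"ry":0,"rz":0},
    {"tx":0,"ty":0,"tz":-3.4,"rx":0,"ry":0,"rz":0},
    {"tx":0,"ty":0,"tz":-3.6,"rx":0,"ry":0,"rz":0},
  ],
)

```text
time: 19.42
ee_pos: [0.5062, 0.164, 0.1115]
orientation: [0.044, 0.999, 0.0, 0.002]
contact_force: [-0.3, 0.4, 0.1]
finger_gap: 0.51
grasp_force: 0.0
```

Run:
```python
from h import *
print(tip())
C=cam("wrist"); p,d=vision.get_image("wrist"); s,_=vision.get_image("scene")
Q=cloud(C,d).reshape(-1,3); q=Q-SEAT; u,v,h=[(q@k)*1000 for k in (EX,EY,EZ)]
m=(u>7)&(u<34)&(abs(v)<78)&(abs(h-12)<3); print("rail h",np.median(h[m]))
m=(u>-115)&(u<-4)&(abs(v)<85)&(abs(h-12)<4)
f=np.linalg.lstsq(np.c_[u[m],v[m],np.ones(m.sum())],h[m],rcond=None)[0]; print("board plane",f.round(4),"h at u=-110,0:",f[2]-110*f[0],f[2])
print(cv2.minAreaRect(np.c_[u[m],v[m]].astype(np.float32)),np.percentile(v[m],[.2,99.8]),np.percentile(u[m],.2))
m=(abs(h-12)<4)&(abs(v)<60)&(u>-8)&(u<12); print(np.histogram(u[m],np.arange(-8,12.5,.5))[0])
cv2.imwrite("pics/c5.png",np.hstack([cv2.resize(p,(400,300)),cv2.resize(s[190:310,180:340],(400,300),interpolation=cv2.INTER_CUBIC)]))
```

```text
{'u': np.float64(11.29), 'v': np.float64(-1.31), 'h': np.float64(94.86), 'th': np.float64(-0.001), 'yaw': np.float64(-0.05), 'Fu': np.float64(0.34), 'Fv': np.float64(0.37), 'Fz': np.float64(0.08), 'T': [-0.04, -0.07, 0.05], 't': 19.4167, 'g': 0.0}
rail h 12.015014314958085
board plane [-4.00000e-04 -1.30000e-03  1.19382e+01] h at u=-110,0: 11.980317760491126 11.938218106493892
((-57.43915939331055, 0.00571441650390625), (149.94485473632812, 106.81773376464844), 89.97374725341797) [-74.17687606  74.95370707] -110.28230999498972
[55 49 55 46 59 52 50 51 52 51 55 56 53 52 42  3  0  0  0  0  0  0 62 83
 71 67 63 58 59 62 60 66 59 66 59 64 66 59 66 62]
```

View pics/c5.png

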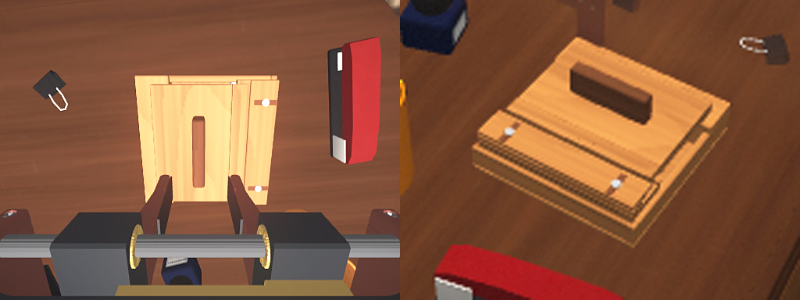

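The board lies flat and flush: 11.94–11.98 against 12.0 for the rail. The shoulder gap is about 3.5 mm, v is 0, it is square, and the gripper is clear. I hand in.

```bash
python3 -c "
from cell import env
print(env.hand_in())"
```

```text
the job is handed in; nothing more can be done
None
```

The cover board is on the box and the job is handed in: it lies flat, flush with the rail's lip, locked behind the ridge, centred and square, with the gripper clear (about 20 s used; the judge's verdict was not shown).

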